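# Click both chocolate warmers to hold

### The arm

A 6-joint arm with a two-finger parallel gripper is mounted at the origin on the work surface. World frame = base frame: x ahead of the robot, y to its left, z up, the work surface at z = 0. Lengths are in mm, angles in degrees, forces in N, time in s.
With the tool pointing down it reaches from about 300 to 850 mm from the base axis. Payload 4.2 kg.
Tool frame: the origin (TCP) lies midway between the tips of the shut fingers; the grasp point (between the pads) lies 19 mm behind it (env.grasp_offset is the distance from the TCP to the grasp point, in mm); z points along the fingers, y is the line along which they close (so a half turn about z gives the same grasp; the last joint's range is limited). The gripper opens to 91 mm and grips with 3 to 60 N. Pads are 32 mm wide; open, the fingers measure 118 mm over their backs; the gripper's body (76 mm by 178 mm) begins 60 mm behind the grasp point.
Start: joints at [68.182, 18.312, 89.639, -0, 72.044, -1.146], TCP at [202.991, 537.994, 213.976] pointing down, gripper open.
Joint ranges: [-177.97, 177.97], [-48.28, 115.42], [12.27, 149.76], [-77.06, 257.06], [2.81, 150.46], [-146.56, 146.56]. Speed limits (degrees/s): [147.25, 147.25, 180, 180, 180, 180].

### API

Orientations are given as [roll, pitch, yaw] about the fixed x, y, z axes, in that order (R = Rz(yaw) Ry(pitch) Rx(roll)).
In Python, from workcell import env, optics gives the robot as it stands. The module is installed in compiled form; this text tells all that it offers.
- The arm moves only by the tool send_rows, never from a script. Its argument "targets" is a list that holds one entry, the list of rows, each a list of 7 numbers: the turn, a rotation vector about the world's x, y, z scaled (see below), then the shift along the world's x, y, z scaled (see below), then the closure, from -1 (fully open) to 1 (shut). In form: [[[rx, ry, rz, x, y, z, gripper], ...]]. A call has 1 to 12 rows; each row shifts and turns the commanded pose from where the row before left it; what a row does not reach is not made up. The controller multiplies each number of a shift by 0.2 m and each number of a turn by pi/2 rad. A row lasts 1/10 s, in which the tool goes at most 50 mm and 8.59 degrees, less where a joint would pass 70% of its speed; a pose out of reach is approached as far as the arm can. A call with a number of a shift or a turn outside -1 to 1 is refused whole. A call with a gripper value outside its range is refused whole. The fingers move at their own pace and stop on an object; "grip_force" is the grip in N (left out, the last holds). Time passes only in rows, so rows that do not move let the fingers close. It gives the time, the measured TCP pose, the force, the opening and the grip force at its end, in the units of the state.
- env.state(): the state, without advancing time (a new reading comes with each control period).
- optics.grab_frame(name): name is "side" or "top"; returns (picture, depth): 400x640x3 uint8, red, green, blue; 400x640 float32, mm along the optical axis (not along the pixel's ray), 0 where there is no reading.
- optics.camera_info(name): a dict with "camera_matrix" (3x3 intrinsics, pixels), "R" (3x3) and "t" (3): a world point X has camera coordinates R X + t. Camera axes: x right, y down, z forward; pixel columns grow to the right and rows downward; lengths in mm; the calibration is good to about 2 mm. A picture is of the moment at which its call begins. camera_info takes no time and is no camera call.
- env.job_done(): hands the job in; it is judged then, once.
Trained networks look in the newest picture that a camera, given by its name, has taken for a name from the list of things; names that differ only in an ending like _2 or _b are one class to them, and where a whole thing is asked for, a point or a joint stands for the part that bears it (a point fixed in the world has none). Each returns a list of dicts, best first, with "conf" (0 to 1); they miss things now and then, are a little off and sometimes report something else, mostly with a low value. They report only what shows in the picture. A call takes as long as a camera call.
- optics.silhouettes(camera, name): "mask" (400x640 bool, what is visible of it) and "at" ([column, row] in pixels, amid what is visible of it).
- optics.place_of(camera, name): "at" ([column, row] in pixels: a listed point, or the origin of a listed thing).
The state is a dict: "time_s": time; "qpos": joint angles; "qvel": joint speeds; "effort": joint torques, N m; "ee_pos": TCP position; "ee_rot": TCP orientation; "force": force on the tool from outside, world axes, zero at the start; "torque": the same for the moment, N m; "gripper_width": finger opening in mm; "gripper_force": force on a finger pad.
Only numpy, scipy, OpenCV 4.12 (cv2) and the standard library are available. Lean on these libraries where they do the work, as an engineer would, in place of code of your own. Each camera call takes 0.05 s, during which the arm holds its last target. There are 200 camera calls.

### The job

Set both chocolate warmers to hold: with a fingertip pressed on the flat top of each warmer's knurled dial, turn it by friction one click, from the outer click where it stands to the middle one, where its white pointer points at the long middle mark next to the lid. Do not run past the middle click and do not press hard. Grasp and lift nothing, leave the lids, the jar and the spatula where they are, and finish with the arm clear of everything.

Things in the scene. Friction and masses are not known exactly. Their poses are not given: they have to be found in the camera images.
- warmer_a: steel chocolate warmer, 320 mm along x, 180 mm along y, fixed; origin: centre of its underside. Low deck at -x, 70 mm high, dial axis at x = -90 mm; covered well block 120 mm high from x = -10 to 160 mm. Dial sits in a collar, outer radius 56 mm, top 74 mm high. Black bars on the deck mark the three clicks; the middle bar, towards the well, is longer
- warmer_b: the same kind of warmer as warmer_a; the two stand apart, either may be the left one
- dial_a (a joint): turn of warmer_a's dial, rad, + counter-clockwise from above. Spring clicks: 0 middle (pointer along the warmer's +x, at the long mark and lid), -0.7 and +0.7 outer; stops at +-0.85. Starts in an outer click. Leaving it takes up to 0.08 N m; from about 0.35 rad on, the spring pulls it to 0, where it stays. Dials a and b start at opposite clicks
- dial_b (a joint): turn of warmer_b's dial, rad, + counter-clockwise from above. Spring clicks: 0 middle (pointer along the warmer's +x, at the long mark and lid), -0.7 and +0.7 outer; stops at +-0.85. Starts in an outer click. Leaving it takes up to 0.08 N m; from about 0.35 rad on, the spring pulls it to 0, where it stays. Dials a and b start at opposite clicks
- dial_a_top (a point): centre of the dial's flat top on warmer_a, on its axis, 79 mm above the counter; z up, x along the white pointer. Black disc 90 mm across, ribbed (knurled) rim, 5 mm proud of the collar: not to be pinched. A fingertip pressed 25 to 33 mm off the axis and moved round it turns the dial. Sprung: sinks from 3 N, bottoms after 3.5 mm at 10 N, then rigid; 5 to 10 N suffices
- dial_b_top (a point): centre of the dial's flat top on warmer_b, on its axis, 79 mm above the counter; z up, x along the white pointer. Black disc 90 mm across, ribbed (knurled) rim, 5 mm proud of the collar: not to be pinched. A fingertip pressed 25 to 33 mm off the axis and moved round it turns the dial. Sprung: sinks from 3 N, bottoms after 3.5 mm at 10 N, then rigid; 5 to 10 N suffices
- lid_a: loose round steel lid, 148 mm across, 6 mm thick, with a knob (30 mm across) to 32 mm above its underside, lying on the well of warmer_a, centre 75 mm from the warmer's origin towards +x; origin at the centre of its underside. Leave it alone
- lid_b: the same lid on warmer_b. Leave it alone
- jar: loose closed glass jar, 66 mm across, 100 mm high, standing on the counter; origin at the centre of its underside. Leave it alone
- spatula: loose spatula, 260 mm long, lying on the counter along its own x, handle towards -x; origin at the underside. Leave it alone

How it is judged:
By the outcome, as a careful person would: the job done as asked, in the order asked, and still so for the second after the job is handed in, with the robot touching nothing.
It also fails if it takes over 48 s, if anything falls off the work surface, if the arm or the gripper's body presses on something with over 40 N, if the wrist force passes 120 N, or if a joint passes its speed limit or range.

## Working session

There is one attempt and no reset: what is moved stays moved. The work goes in short steps, Python scripts to look and compute and a tool call to move; the robot and the scene stay as the last step left them, time stands still between calls to the robot, and variables do not carry over. Pictures are saved under pics/ and viewed, at most 10 in all, crops included, and the job is handed in when it is done.

Besides the shell and the picture viewer there is one more tool, called after "Request:" in YAML: its name, and indented under it one key for each argument. send_rows: Moves the arm, as the interface text tells. Its arguments: {"type":"object","properties":{"targets":{"type":"array"},"grip_force":{"type":"number"}},"required":["targets"]}

```bash
mkdir -p pics; cat > h.py <<'E'
from workcell import env, optics
import numpy as np, cv2
def ray(cam,u,v,z):
    "world point on plane height z seen at pixel u,v"
    c=optics.camera_info(cam);K=np.array(c["camera_matrix"]);R=np.array(c["R"]);t=np.array(c["t"])
    o=-R.T@t;d=R.T@np.linalg.inv(K)@[u,v,1];return o+d*(z-o[2])/d[2]
def cloud(cam,dep):
    c=optics.camera_info(cam);K=np.array(c["camera_matrix"]);R=np.array(c["R"]);t=np.array(c["t"])
    v,u=np.mgrid[:400,:640];p=np.stack([u,v,np.ones_like(u)],-1)@np.linalg.inv(K).T*dep[...,None]
    return (p-t)@R
E
python3 - <<'E'
from h import *
np.set_printoptions(precision=1,suppress=True)
for cam in("top","side"):
    im,d=optics.grab_frame(cam);cv2.imwrite(f"pics/{cam}0.png",im[...,::-1]);np.save(f"/tmp/{cam}.npy",d)
    c=optics.camera_info(cam);print(cam,-np.array(c["R"]).T@c["t"])
    P=cloud(cam,d)
    for n in("dial_a_top","warmer_a","lid_a","jar","spatula"):
        for r in optics.place_of(cam,n):
            u,v=r["at"];z={"dial_a_top":79,"lid_a":120}.get(n,0);print(n,round(r["conf"],2),[round(u),round(v)],ray(cam,u,v,z),P[int(v),int(u)])
s=env.state();print(s["time_s"],s["ee_pos"],s["ee_rot"],s["force"],s["gripper_width"])
E
```

```text
top [ 504.6   -1.4 1319.3]
dial_a_top 0.76 [251, 221] [522.2 158.9  79. ] [522.5 158.9  80.9]
warmer_a 0.7 [253, 190] [611.6 166.9   0. ] [603.7 154.  113.2]
warmer_a 0.55 [389, 209] [ 563.  -213.7    0. ] [ 559.3 -193.2  116.2]
lid_a 0.8 [401, 177] [ 637.6 -224.9  120. ] [ 635.  -217.1  152.5]
lid_a 0.72 [246, 158] [682.8 169.7 120. ] [679.7 165.3 154.3]
jar 0.75 [150, 198] [583.1 451.8   0. ] [578.9 422.1  87.9]
spatula 0.68 [461, 231] [ 503.7 -414.9    0. ] [ 506.  -415.6   -2.1]
side [555.6 814.9 817.9]
dial_a_top 0.85 [343, 241] [527.5 150.5  79. ] [529.6 147.3  78.3]
warmer_a 0.9 [328, 170] [ 570.  -225.3    0. ] [ 570.5 -129.5   76.1]
warmer_a 0.6 [309, 265] [611.  163.7  -0. ] [603.7 251.6 111.4]
lid_a 0.66 [276, 233] [684.  166.1 120. ] [683.  174.3 129.1]
lid_a 0.62 [306, 140] [ 634.7 -222.6  120. ] [ 635.4 -217.1  125.5]
jar 0.73 [317, 380] [580.2 452.6   0. ] [578.9 481.6  67.4]
spatula 0.48 [348, 136] [ 498.  -428.9    0. ] [ 500.1 -415.2   11.1]
0.6 [203. 538. 214.] [180.    0.  159.3] [0.  0.5 0.8] 91.07950162601112
```

```bash
python3 - <<'E'
import cv2
im=cv2.imread("pics/top0.png")
cv2.imwrite("pics/top0c.png",cv2.resize(im[130:290,190:470],None,fx=2.85,fy=2.85,interpolation=cv2.INTER_CUBIC))
E
```

```text
(no output)
```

View pics/top0c.png

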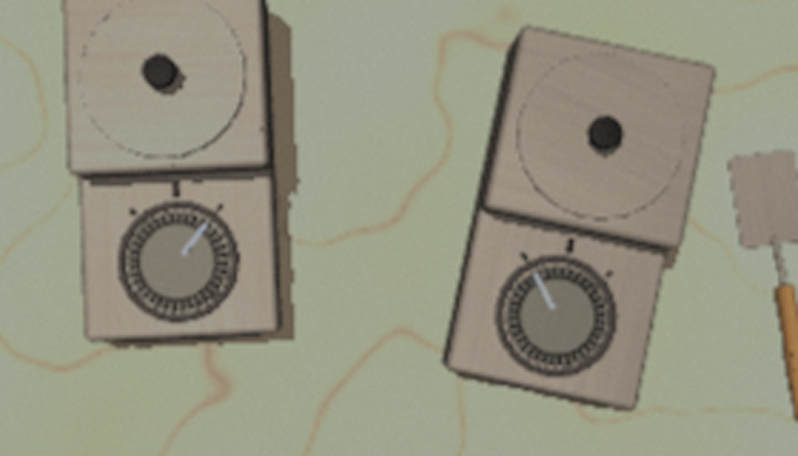

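View pics/side0.png

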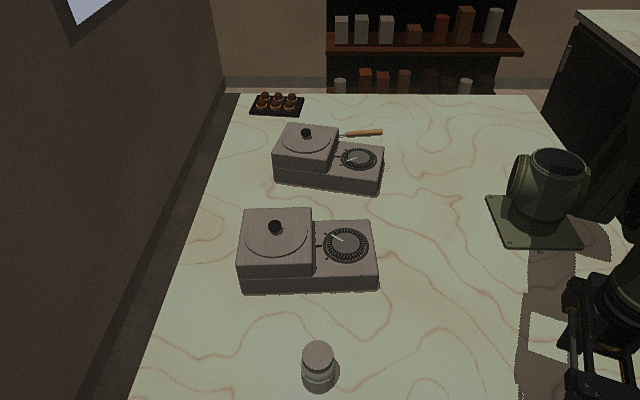

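The left warmer (dial near crop (178,261)) has its pointer right of the long mark, so it turns CCW. The right one (crop (556,315)) points left of its mark, so it turns CW. Next I'll find the centres and axes precisely.

```bash
cat > fit.py <<'E'
from h import *
from scipy.optimize import least_squares
def dark(cam,im,c0,z=74.5,r=75):
    g=im.max(-1).astype(int); v,u=np.where(g<75)
    P=np.array([ray(cam,a,b,z)[:2] for a,b in zip(u,v) if np.hypot(*(ray(cam,a,b,z)[:2]-c0))<r])
    return P
def centre(P,c0):
    # ring model: symmetric set of dark pixels 45..56 mm
    f=lambda p:np.hypot(P[:,0]-p[0],P[:,1]-p[1])-50
    return least_squares(f,c0,loss="soft_l1",f_scale=4)
E
python3 - <<'E'
from fit import *
np.set_printoptions(precision=1,suppress=True)
for cam in("top","side"):
    im=cv2.imread(f"pics/{cam}0.png");d=np.load(f"/tmp/{cam}.npy");C=cloud(cam,d)
    for nm,c0,lid in(("L",(521,155),(681,167)),("R",(470,-188),(635,-220))):
        c0=np.array(c0);P=dark(cam,im,c0);s=centre(P,c0);r=np.hypot(*(P-s.x).T)
        D=C[np.hypot(C[...,0]-s.x[0],C[...,1]-s.x[1])<35];
        # block points: height 115..130 -> min area rect
        B=C[(np.hypot(C[...,0]-lid[0],C[...,1]-lid[1])<130)&(C[...,2]>112)&(C[...,2]<132)][:,:2]
        kn=C[(np.hypot(C[...,0]-lid[0],C[...,1]-lid[1])<30)&(C[...,2]>143)]
        print(cam,nm,s.x,len(P),np.percentile(r,[5,50,95]),"topz",np.median(D[:,2]),"block",cv2.minAreaRect(B.astype(np.float32)),"knob",kn.mean(0) if len(kn) else None)
E
```

```text
Traceback (most recent call last):
  File "fit.py", line 5, in dark
    P=np.array([ray(cam,a,b,z)[:2] for a,b in zip(u,v) if np.hypot(*(ray(cam,a,b,z)[:2]-c0))<r])
                                                                     ~~~^^^^^^^^^^^
  File "h.py", line 5, in ray
    c=optics.camera_info(cam);K=np.array(c["camera_matrix"]);R=np.array(c["R"]);t=np.array(c["t"])
ValueError: time passes only in moves, steps and waits
```

```bash
sed -i '2a import functools\ninfo=functools.cache(lambda c: optics.camera_info(c))' h.py; sed -i 's/c=optics.camera_info(cam)/c=info(cam)/' h.py
cat > run.py <<'E'
from fit import *
np.set_printoptions(precision=1,suppress=True)
for cam in("top","side"):
    im=cv2.imread(f"pics/{cam}0.png");d=np.load(f"/tmp/{cam}.npy");C=cloud(cam,d)
    for nm,c0,lid in(("L",(521,155),(681,167)),("R",(470,-188),(635,-220))):
        c0=np.array(c0);P=dark(cam,im,c0);s=centre(P,c0);r=np.hypot(*(P-s.x).T)
        D=C[np.hypot(C[...,0]-s.x[0],C[...,1]-s.x[1])<35]
        near=np.hypot(C[...,0]-lid[0],C[...,1]-lid[1])
        B=C[(near<130)&(C[...,2]>112)&(C[...,2]<132)][:,:2]
        kn=C[(near<30)&(C[...,2]>143)]
        print(cam,nm,s.x,len(P),np.percentile(r,[5,50,95]),"topz",np.median(D[:,2]),"block",cv2.minAreaRect(B.astype(np.float32)),"knob",kn.mean(0) if len(kn) else None)
E
python3 run.py; python3 -c "
from h import *;print(env.state()['time_s'])"
```

```text
top L [521.7 155.7] 245 [35.8 50.6 71.5] topz 79.66191972753474 block ((687.6557006835938, 167.72946166992188), (170.24368286132812, 180.18995666503906), 3.32525634765625) knob [687.7 168.  151.8]
top R [ 475.5 -191.7] 358 [35.6 43.7 61.2] topz 79.72653149603155 block ((639.0202026367188, -223.61463928222656), (180.4022979736328, 170.02761840820312), 78.61720275878906) knob [ 638.3 -221.1  152.2]
side L [522.8 155.6] 819 [33.1 46.9 58.8] topz 79.00597727796456 block ((686.4259033203125, 167.31631469726562), (169.91354370117188, 184.21383666992188), 3.7317140102386475) knob [686.  170.  150.5]
side R [ 474.4 -191.9] 463 [31.2 47.6 72.7] topz 78.86846063975158 block ((636.8807373046875, -223.70492553710938), (186.12054443359375, 169.81150817871094), 78.38965606689453) knob [ 636.4 -219.4  150.1]
0.6
```

Request:
send_rows:
  targets:
    - [[0,0,0.0068,0.148,-0.161,-0.05,1],[0,0,0.0068,0.148,-0.161,-0.05,1],[0,0,0.0068,0.148,-0.161,-0.05,1],[0,0,0.0068,0.148,-0.161,-0.05,1],[0,0,0.0068,0.148,-0.161,-0.05,1],[0,0,0.0068,0.148,-0.161,-0.05,1],[0,0,0.0068,0.148,-0.161,-0.05,1],[0,0,0.0068,0.148,-0.161,-0.05,1],[0,0,0.0068,0.148,-0.161,-0.05,1],[0,0,0.0068,0.148,-0.161,-0.05,1],[0,0,0.0068,0.148,-0.161,-0.05,1],[0,0,0,0,0,0,1]]
  grip_force: 10

```text
time_s: 1.8
ee_pos: [531.3, 180.1, 102.7]
ee_rot: [-179.9, 0.0, 165.8]
force: [-0.4, 0.1, -0.6]
gripper_width: 0.9
gripper_force: 0.0
```

Request:
send_rows:
  targets:
    - [[0,0,0,0,0,-0.04,1],[0,0,0,0,0,-0.04,1],[0,0,0,0,0,0,1],[0,0,0,0,0,0,1]]

```text
time_s: 2.2
ee_pos: [527.8, 184.7, 87.8]
ee_rot: [-180.0, -0.0, 166.2]
force: [0.4, -0.2, 0.2]
gripper_width: 0.6
gripper_force: 0.0
```

```bash
python3 - <<'E'
from h import *
im,d=optics.grab_frame("top");a=im[130:290,190:470]
im,d=optics.grab_frame("side");b=im[200:300,240:400]
cv2.imwrite("pics/n1.png",cv2.resize(b,None,fx=5,fy=5,interpolation=cv2.INTER_CUBIC)[...,::-1])
s=env.state();print(s["time_s"],s["ee_pos"],s["force"],s["ee_rot"],s["gripper_width"])
E
```

```text
2.3 [528.37886433 184.58889046  88.32916985] [ 0.39743972 -0.56607691 -0.53272947] [1.79974650e+02 3.11337805e-02 1.66135919e+02] 0.5723620177008173
```

View pics/n1.png

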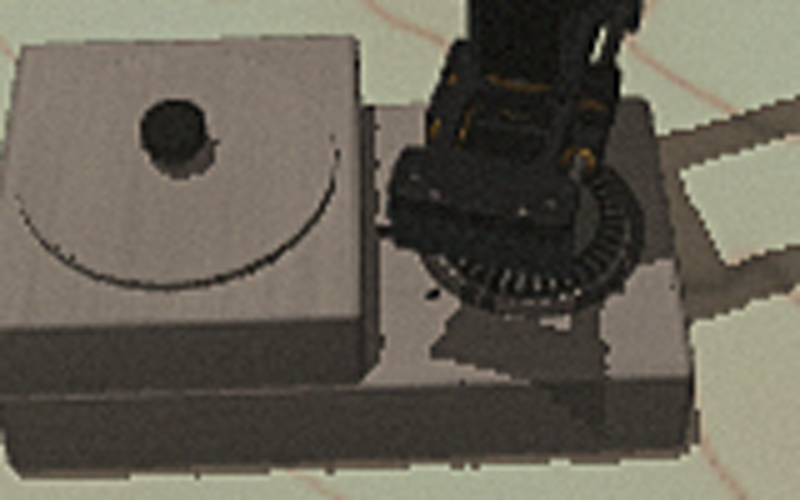

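The shut fingertip hangs over the dial's left rim area (crop (490,235)), clear of the block. Now I press down gently.

Request:
send_rows:
  targets:
    - [[0,0,0,0,0,-0.025,1],[0,0,0,0,0,-0.015,1],[0,0,0,0,0,-0.005,1],[0,0,0,0,0,0,1]]

```text
time_s: 2.7
ee_pos: [528.5, 183.9, 79.2]
ee_rot: [180.0, -0.0, 166.1]
force: [-1.8, -0.1, 3.4]
gripper_width: -0.0
gripper_force: 1.6
```

Request:
send_rows:
  targets:
    - [[0,0,0,0,0,-0.005,1],[0,0,0,0,0,0,1],[0,0,0,0,0,0,1]]

```text
time_s: 3.0
ee_pos: [528.7, 183.9, 78.3]
ee_rot: [180.0, 0.0, 166.1]
force: [-0.4, 1.0, 4.4]
gripper_width: 0.4
gripper_force: 2.4
```

Request:
send_rows:
  targets:
    - [[0,0,0,0,0,-0.005,1],[0,0,0,0,0,-0.004,1],[0,0,0,0,0,0,1],[0,0,0,0,0,0,1]]

```text
time_s: 3.4
ee_pos: [528.7, 183.9, 76.9]
ee_rot: [180.0, 0.0, 166.1]
force: [-1.8, -0.4, 7.5]
gripper_width: 0.7
gripper_force: 3.7
```

```bash
python3 - <<'E'
from h import *
s=env.state();print(s["ee_pos"],s["force"],s["ee_rot"])
def arc(c,r,a0,a1,n):
    a=np.radians(np.linspace(a0,a1,n+1));p=np.c_[np.cos(a),np.sin(a)]*r
    print("rz",(a1-a0)/n/90);print((np.diff(p,axis=0)/200).round(4).tolist())
arc(0,28.5,77,111,12); arc(0,29,95.5,61.5,12)
E
```

```text
[528.74656463 183.87620782  76.87562875] [-1.75917526 -0.36281048  7.49320655] [1.79971532e+02 3.06498045e-02 1.66056201e+02]
rz 0.031481481481481485
[[-0.0069, 0.0014], [-0.007, 0.0011], [-0.007, 0.0007], [-0.007, 0.0004], [-0.007, 0.0], [-0.007, -0.0003], [-0.007, -0.0007], [-0.007, -0.001], [-0.0069, -0.0014], [-0.0068, -0.0017], [-0.0067, -0.002], [-0.0066, -0.0024]]
rz -0.031481481481481485
[[0.0072, 0.0005], [0.0072, 0.0002], [0.0072, -0.0002], [0.0071, -0.0006], [0.0071, -0.0009], [0.0071, -0.0013], [0.007, -0.0016], [0.0069, -0.0019], [0.0068, -0.0023], [0.0067, -0.0026], [0.0065, -0.0029], [0.0064, -0.0033]]
```

Request:
send_rows:
  targets:
    - [[0,0,0.0315,-0.0069,0.0014,0,1],[0,0,0.0315,-0.007,0.0011,0,1],[0,0,0.0315,-0.007,0.0007,0,1],[0,0,0.0315,-0.007,0.0004,0,1],[0,0,0.0315,-0.007,0,0,1],[0,0,0.0315,-0.007,-0.0003,0,1]]

```text
time_s: 4.0
ee_pos: [522.5, 185.0, 77.4]
ee_rot: [179.9, 0.3, -176.8]
force: [2.0, 0.0, 7.0]
gripper_width: 0.2
gripper_force: 3.2
```

```bash
cat > look.py <<'E'
import sys
from h import *
u,v=map(int,sys.argv[2:4])
for c in ("top",):
    im,d=optics.grab_frame(c);a=im[v-40:v+40,u-50:u+50]
im,d=optics.grab_frame("side");u,v=map(int,sys.argv[4:6]);b=im[v-40:v+40,u-50:u+50]
cv2.imwrite(f"pics/{sys.argv[1]}.png",cv2.resize(np.hstack([a,b]),None,fx=4,fy=4,interpolation=cv2.INTER_CUBIC)[...,::-1])
s=env.state();print(s["time_s"],s["ee_pos"],s["force"],s["torque"],s["ee_rot"])
E
python3 look.py n2 252 221 345 245
```

```text
4.1 [522.56062458 185.00744435  77.451101  ] [1.98804106 0.13284168 6.55241479] [ 0.15662891 -0.24393602 -0.03480852] [ 179.92713248    0.33010017 -176.8750687 ]
```

View pics/n2.png

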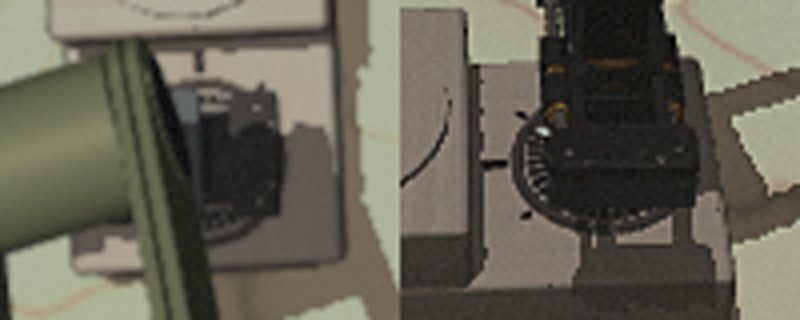

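The pointer tip shows at right crop (543,130), between the outer mark (520,115) and the middle mark (493,163), so it seems to follow. I'll continue the arc, pressing slightly more.

Request:
send_rows:
  targets:
    - [[0,0,0.0315,-0.007,-0.0007,-0.003,1],[0,0,0.0315,-0.007,-0.001,0,1],[0,0,0.0315,-0.0069,-0.0014,0,1],[0,0,0.0315,-0.0068,-0.0017,0,1],[0,0,0.0315,-0.0067,-0.002,0,1],[0,0,0,0,0,0,1]]

```text
time_s: 4.7
ee_pos: [514.1, 183.2, 76.5]
ee_rot: [-180.0, 0.1, -162.7]
force: [-0.4, 0.3, 7.7]
gripper_width: 0.6
gripper_force: 4.0
```

```bash
python3 look.py n3 252 221 345 245
```

```text
4.8 [514.08693914 183.24078142  76.55219622] [-1.27220443  0.6040331   8.43205582] [0.00062539 0.27739994 0.00915609] [-1.79994867e+02  1.19970479e-01 -1.62739020e+02]
```

View pics/n3.png

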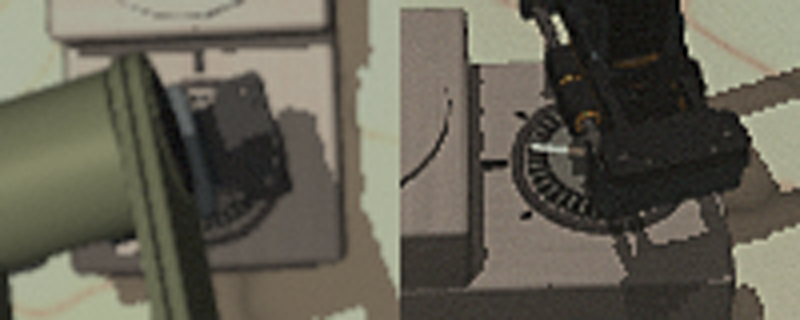

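The pointer ((530,147) to (580,152)) is now just short of the middle mark and well past the tipping point, with no sign of slip. I'll lift off and let the spring finish.

Request:
send_rows:
  targets:
    - [[0,0,0,0,0,0.01,1],[0,0,0,0,0,0.02,1],[0,0,0,0,0,0.1,1],[0,0,0,0,0,0.2,1],[0,0,0,0,0,0.2,1],[0,0,-0.04,-0.04,-0.22,0,1],[0,0,-0.04,-0.04,-0.22,0,1],[0,0,-0.04,-0.04,-0.22,0,1],[0,0,-0.04,-0.04,-0.22,0,1],[0,0,0,0,0,0,1],[0,0,0,0,0,0,1]]

```text
time_s: 5.9
ee_pos: [481.3, 6.5, 181.4]
ee_rot: [180.0, -0.0, -177.3]
force: [0.1, 0.0, -0.2]
gripper_width: 0.3
gripper_force: 0.0
```

```bash
python3 look.py n4 252 221 345 245
```

```text
6.0 [481.59417157   7.86263455 181.35797399] [1.06723169 0.40612513 0.2710803 ] [0.04594365 0.00130033 0.01706655] [ 1.79967264e+02 -2.32542074e-03 -1.77106391e+02]
```

View pics/n4.png

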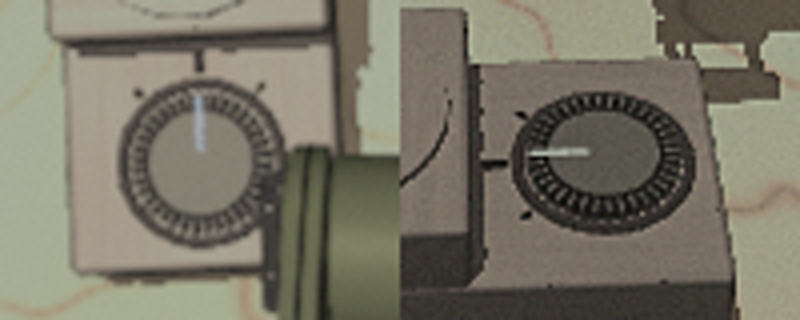

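Dial one is in the middle click: in the top view the pointer (200,95) is in line with the long mark (199,60). Now the second dial.

Request:
send_rows:
  targets:
    - [[0,0,0.006,-0.009,-0.17,-0.08,1],[0,0,0.006,-0.009,-0.17,-0.08,1],[0,0,0.006,-0.009,-0.17,-0.08,1],[0,0,0.006,-0.009,-0.17,-0.08,1],[0,0,0.006,-0.009,-0.17,-0.08,1],[0,0,0,0,0,-0.06,1],[0,0,0,0,0,0,1],[0,0,0,0,0,0,1],[0,0,0,0,0,0,1]]

```text
time_s: 6.9
ee_pos: [473.2, -161.7, 90.3]
ee_rot: [-180.0, 0.1, -174.3]
force: [0.7, 0.5, 0.6]
gripper_width: 0.6
gripper_force: 0.0
```

Request:
send_rows:
  targets:
    - [[0,0,0,0,-0.003,-0.025,1],[0,0,0,0,0,-0.02,1],[0,0,0,0,0,-0.005,1],[0,0,0,0,0,-0.005,1],[0,0,0,0,0,0,1]]

```text
time_s: 7.4
ee_pos: [472.2, -163.1, 78.8]
ee_rot: [180.0, -0.0, -174.5]
force: [-1.4, 2.6, 4.1]
gripper_width: 0.1
gripper_force: 1.9
```

Request:
send_rows:
  targets:
    - [[0,0,0,0,0,-0.005,1],[0,0,0,0,0,-0.005,1],[0,0,0,0,0,0,1],[0,0,0,0,0,0,1]]

```text
time_s: 7.8
ee_pos: [472.4, -163.2, 77.1]
ee_rot: [180.0, 0.0, -174.5]
force: [-1.3, 2.5, 7.1]
gripper_width: 0.8
gripper_force: 3.5
```

Request:
send_rows:
  targets:
    - [[0,0,-0.0315,0.0071,0.0005,-0.002,1],[0,0,-0.0315,0.0071,0.0002,0,1],[0,0,-0.0315,0.0071,-0.0002,0,1],[0,0,-0.0315,0.007,-0.0006,0,1],[0,0,-0.0315,0.007,-0.0009,0,1],[0,0,-0.0315,0.007,-0.0013,0,1]]

```text
time_s: 8.4
ee_pos: [481.0, -163.4, 76.8]
ee_rot: [179.9, 0.0, 168.4]
force: [-1.6, 4.4, 7.0]
gripper_width: 0.3
gripper_force: 3.8
```

Request:
send_rows:
  targets:
    - [[0,0,-0.0315,0.0069,-0.0016,-0.001,1],[0,0,-0.0315,0.0068,-0.0019,0,1],[0,0,-0.0315,0.0067,-0.0023,0,1],[0,0,-0.0315,0.0066,-0.0026,0,1],[0,0,-0.0315,0.0064,-0.0029,0,1],[0,0,0,0,0,0,1]]

```text
time_s: 9.0
ee_pos: [489.4, -166.7, 77.1]
ee_rot: [179.9, 0.3, 154.3]
force: [1.5, 1.2, 7.2]
gripper_width: 0.3
gripper_force: 3.5
```

```bash
python3 look.py n5 385 240 358 157
```

```text
9.1 [ 489.42196169 -166.70734182   77.15604342] [1.82742172 1.70653022 6.22061547] [ 0.35544764 -0.14544518 -0.07466998] [179.93763967   0.26133277 154.33074537]
```

View pics/n5.png

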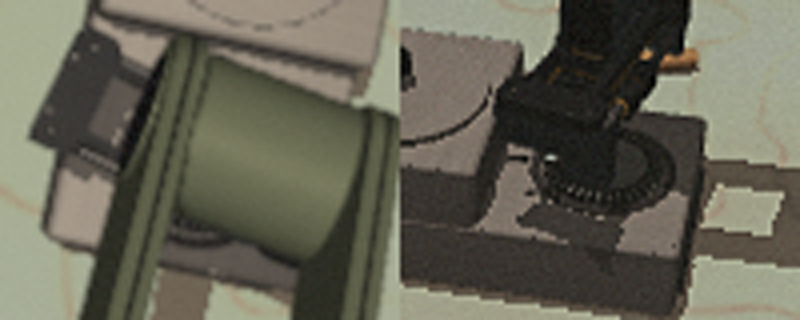

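The pointer tip (right crop (550,157)) is close to the middle mark (518,158). I'll lift off and retreat back towards the base.

Request:
send_rows:
  targets:
    - [[0,0,0,0,0,0.01,1],[0,0,0,0,0,0.02,1],[0,0,0,0,0,0.1,1],[0,0,0,0,0,0.2,1],[0,0,0,0,0,0.2,1],[0,0,0,-0.1,0.2,0.1,1],[0,0,0,-0.1,0.2,0,1],[0,0,0,-0.1,0.2,0,1],[0,0,0,-0.1,0.2,0,1],[0,0,0,-0.05,0,0,1],[0,0,0,0,0,0,1],[0,0,0,0,0,0,1]]

```text
time_s: 10.3
ee_pos: [398.1, -7.1, 202.1]
ee_rot: [-180.0, 0.1, 154.3]
force: [0.5, -0.8, 0.6]
gripper_width: 0.4
gripper_force: 0.0
```

```bash
python3 - <<'E'
from h import *
im,d=optics.grab_frame("top");a=im[130:290,190:470]
cv2.imwrite("pics/n6.png",cv2.resize(a,None,fx=2.85,fy=2.85,interpolation=cv2.INTER_CUBIC)[...,::-1])
im,d=optics.grab_frame("side");C0=cv2.imread("pics/side0.png")[...,::-1]
for n in("lid_a","jar","spatula"):
    for r in optics.place_of("side",n):print(n,r["at"],round(r["conf"],2))
s=env.state();print(s["time_s"],s["ee_pos"],s["force"])
E
python3 look.py n7 385 240 358 157
```

```text
lid_a [276.8, 233.3] 0.76
lid_a [307.0, 137.5] 0.6
jar [314.9, 378.0] 0.76
spatula [347.2, 136.4] 0.71
10.55 [398.04022431  -7.02130613 201.79063627] [0.47262471 0.59872363 0.45897308]
10.65 [397.80435306  -6.75064158 201.79645406] [ 0.20873227 -0.23360489 -1.35696571] [-0.0086026  -0.03732173 -0.02199786] [-1.79992445e+02 -1.71898279e-02  1.54296177e+02]
```

View pics/n6.png

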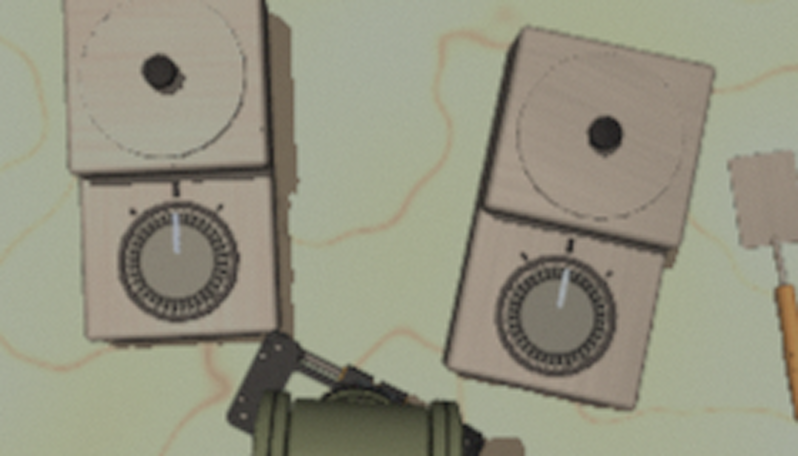

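View pics/n7.png

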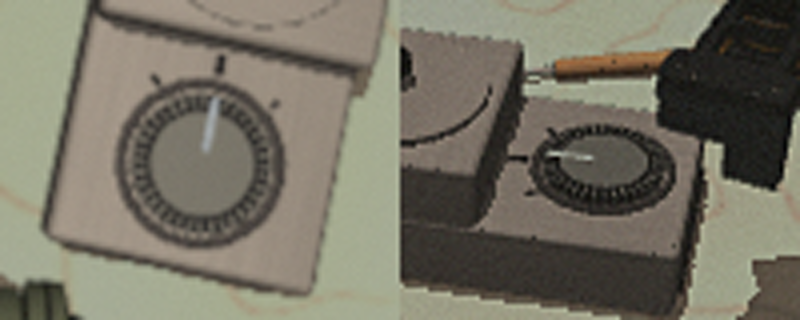

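Both pointers line up with their long middle marks: left (176,215) to mark (176,188), right (566,275) to mark (571,245). The lids and the spatula haven't moved, and the arm is clear. I'm handing in.

```bash
python3 -c "
from workcell import env
print(env.job_done())"
```

```text
the job is handed in; nothing more can be done
None
```

Both warmers are set to hold: each dial was turned one click to the middle mark with about 7–8 N of press, nothing else was moved, the arm is clear, and the job was handed in at about 11 s.

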